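# Find the thread with the pitch gauge

### The job

Check the thread of the press spindle that is clamped in the grey cradle: take the coarse pitch gauge (the longer one, whose tooth spacing matches the thread), find by feel where its teeth drop into the thread grooves, and once it is home press it down lightly to check that it sits flat on the cradle. Let go and leave it sitting there, flat and in line with the spindle; be gentle with the thread (never press hard), and leave the other gauge and the shaker and jigger alone.

Things in the scene. Friction and masses are not known exactly. Their poses are not given: they have to be found in the camera images.
- coarse_gauge_center (a point): Coarse pitch gauge, loose, aluminium, the LONGER one. Plate 62 mm (x) by 74 (y), 6 thick, 14 to 20 mm above the soles of its 4 corner feet (inner faces 23 mm off its middle line). Upright grip tab in the middle: 40 mm along x, 12 thick in y, from 20 to 62 mm above the soles; pinch it across y. Point: its centre, 31 mm above the soles; z up. A half turn about z changes nothing.
- coarse_gauge_comb (a point): Tip of the middle tooth of the coarse gauge, 5.2 mm above its soles (25.8 under its centre). 5 straight square teeth hang under the plate in a row along x, 12 mm apart, 4.8 mm wide, 8 mm thick in y; ribs on the plate's top repeat the spacing. Gauge 0.11 to 0.2 kg.
- fine_gauge_center (a point): Fine pitch gauge, a decoy: same make, material and height but only 44 mm long in x, its 5 teeth 8 mm apart; it cannot enter this thread and stays where it is. Point: its centre, 31 mm above its soles.
- cradle_seat (a point): Centre of the fixed grey cradle's flat top, 40 mm above the worktop; z up, x along the spindle. Cradle 200 mm (x) by 92 (y); flat lands at y 19 to 46 mm on both sides. Gauge home: teeth in grooves, soles flat on the lands, gauge centre 31 mm above this point, anywhere within 40 mm of it along x. Gauge on crests: 4.8 mm higher, rocking. Clamp straps at x = -91 and 91, tops 17 mm above the lands.
- crest_line (a point): Point of the cradle over the spindle's axis at the height of the thread crests, 10 mm above the lands; x along the spindle. NOT tied to the thread's phase: how far along x the spindle was clamped differs each time by up to 6 mm either way and is not measured, so the grooves must be found by touch (or seen). It neither turns nor slides under hand forces.
- cradle: Grey cradle with the clamped steel spindle; origin under the cradle's middle, x along the spindle. Thread: pitch 12 mm, single right-hand start, crest radius 18 mm, crests 4.6 mm wide, grooves 7.4 wide, 5.5 deep, nearly square, from x = -74 to 74 mm; teeth have 2.6 mm play. Rigid metal: go down slowly; a press of 4 to 10 N is plenty, above 60 N the thread is bruised.
- shaker: small steel-topped shaker, 44 mm across, 90 mm tall, bystander behind the cradle; origin under its foot
- jigger: double steel measure, 46 mm across, 78 mm tall, bystander behind the cradle; origin under its foot
There are look-alikes about, which are no part of the job. What is shaped like the part that bears coarse_gauge_center but blue or yellow is not meant.

How it is judged:
By the outcome, as a careful person would: the job done as asked, in the order asked, and still so for the second after the job is handed in, with the robot touching nothing.
It also fails if it takes over 43 s, if anything falls off the work surface, if the arm or the gripper's body presses on something with over 40 N, if the wrist force passes 120 N, or if a joint passes its speed limit or range.

### The arm

A 6-joint arm with a two-finger parallel gripper is mounted at the origin on a cart in front of the work surface, level with it; the furniture and walls round the work are solid. World frame = base frame: x ahead of the robot, y to its left, z up, the work surface at z = 0. Lengths are in m, angles in rad, forces in N, time in s.
With the tool pointing down it reaches from about 0.35 to 0.775 m from the base axis. Payload 7.3 kg.
Tool frame: the origin (TCP) lies at the very end of the fingers, on their centre line; the grasp point (between the pads) lies 19 mm behind it; z points along the fingers, y is the line along which they close (so a half turn about z gives the same grasp; the last joint's range is limited). The gripper opens to 92 mm and grips with 3 to 60 N. Pads are 19 mm wide; open, the fingers measure 130 mm over their backs; the gripper's body (75 mm by 190 mm) begins 47 mm behind the grasp point.
Start: joints at [-1.247, 0.342, 1.524, -0, 1.275, -0.146], TCP at [0.238, -0.468, 0.227] pointing down, gripper open.
Joint ranges: [-2.53, 2.53], [-0.77, 2.02], [0.04, 2.7], [-1, 4.14], [0.28, 2.66], [-3.11, 3.11]. Speed limits (rad/s): [2.57, 2.57, 3.14, 3.14, 3.14, 3.14].

### API

Orientations are given as [roll, pitch, yaw] about the fixed x, y, z axes, in that order (R = Rz(yaw) Ry(pitch) Rx(roll)).
In Python, from cell import * gives the robot as it stands.
- The arm moves only by the tool step_arm, never from a script. Its argument "commands" is a list of rows, each a list of 7 numbers: the opening, from 0 (shut) to 1 (fully open), then the shift along the world's x, y, z in cm, then the turn, a rotation vector about the world's x, y, z in rad. A call has 1 to 5 rows; each row is the pose to reach, as a shift and turn from the pose commanded when the call began; what a row does not reach only later rows make up. A row lasts 1/12 s, in which the tool goes at most 41.7 mm and 7.16 degrees, less where a joint would pass 70% of its speed; a pose out of reach is approached as far as the arm can. A call with a gripper value outside its range is refused whole. The fingers move at their own pace and stop on an object; "grip_force" is the grip in N (left out, the last holds). Time passes only in rows, so rows that repeat a pose let the fingers close. It gives the time, the measured TCP pose, the force, the opening and the grip force at its end, in the units of the state.
- observe(): the state, without advancing time (a new reading comes with each control period).
- read_camera(name): name is "scene" or "side" or "wrist"; returns the picture (480x640x3 uint8, red, green, blue); there is no depth.
- camera_model(name): a dict with "vfov" (degrees; the focal length in pixels is half the picture's height over the tangent of half this angle, whatever the lens; pixels are square), "cx", "cy" (the principal point, pixels), "world_to_cam" (4x4, takes a point from world to camera coordinates). Camera axes: x right, y up, looking along -z (the intrinsics and any distortion apply to the point x, -y, -z); pixel columns grow to the right and rows downward; lengths in m; the calibration is good to about 2 mm. The wrist camera is an equidistant fisheye: a pixel r from the principal point sees the ray r / f radians off the axis. A picture is of the moment at which its call begins: read the wrist's pose just before it. camera_model takes no time and is no camera call; for the wrist camera it gives the pose at the moment of the call.
- hand_in(): hands the job in; it is judged then, once.
The state is a dict: "time": time; "qpos": joint angles; "qvel": joint speeds; "joint_efforts": joint torques, N m; "tool_pos": TCP position; "tool_rot": TCP orientation; "contact_force": force on the tool from outside, world axes, zero at the start; "torque": the same for the moment, N m; "opening": finger opening in m; "grip_force": force on a finger pad.
Only numpy, scipy, OpenCV 4.12 (cv2) and the standard library are available. Lean on these libraries where they do the work, as an engineer would, in place of code of your own. Each camera call takes 0.05 s, during which the arm holds its last target. There are 200 camera calls.

## Working session

There is one attempt and no reset: what is moved stays moved. The work goes in short steps, Python scripts to look and compute and a tool call to move; the robot and the scene stay as the last step left them, time stands still between calls to the robot, and variables do not carry over. Pictures are saved under pics/ and viewed, at most 10 in all, crops included, and the job is handed in when it is done.

Besides the shell and the picture viewer there is one more tool, called after "Request:" by a JSON object that holds its "op" and its "data". step_arm: Moves the arm, as the interface text tells. Its arguments: {"type":"object","properties":{"commands":{"type":"array"},"grip_force":{"type":"number"}},"required":["commands"]}

```bash
ls; mkdir -p pics; python3 - <<'E'
from cell import *
import cv2
for n in("scene","side"):
    cv2.imwrite(f"pics/{n}0.png",cv2.cvtColor(read_camera(n),cv2.COLOR_RGB2BGR)); m=camera_model(n);print(n,m)
print(observe())
E
```

```text
pics
scene {'vfov': 43.04488489261325, 'cx': 319.9369502007847, 'cy': 242.64588130869976, 'world_to_cam': array([[ 0.49487774, -0.86881978,  0.01575466, -0.05465413],
       [ 0.56897553,  0.33768401,  0.74982422, -0.39499585],
       [-0.65678221, -0.3621073 ,  0.66144949, -1.26865795],
       [ 0.        ,  0.        ,  0.        ,  1.        ]])}
side {'vfov': 45.2319382684214, 'cx': 310.80436898230914, 'cy': 234.65436819472325, 'world_to_cam': array([[-0.99774565, -0.06496332,  0.01683413,  0.52388177],
       [ 0.04165654, -0.40285737,  0.91431432,  0.01637135],
       [-0.05261514,  0.91295439,  0.40465533, -1.85927589],
       [ 0.        ,  0.        ,  0.        ,  1.        ]])}
{'time': 0.1, 'qpos': array([-1.24703346e+00,  3.42634789e-01,  1.52486337e+00,  1.33714991e-05,
        1.27537429e+00, -1.45980692e-01]), 'qvel': array([ 8.18473029e-04, -1.64917164e-03, -1.49169497e-03,  5.60975464e-04,
        1.43497161e-03, -5.27485612e-05]), 'joint_efforts': array([ 2.20872971e-03, -4.32002699e+01, -2.44691277e+01,  7.19126081e-02,
        5.26192656e-02, -5.13907594e-05]), 'tool_pos': array([ 0.23757247, -0.46780387,  0.22614421]), 'tool_rot': array([-3.14032833e+00, -1.98813267e-04,  4.69739535e-01]), 'contact_force': array([-0.81883362,  0.48553176,  0.98870714]), 'torque': array([-0.01206392, -0.03416065, -0.04206154]), 'grip_force': 0.0, 'opening': 0.09169277361290955}
```

View pics/scene0.png

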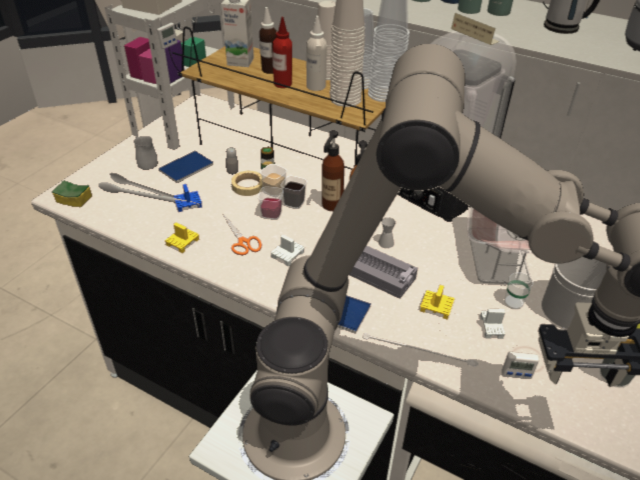

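View pics/side0.png

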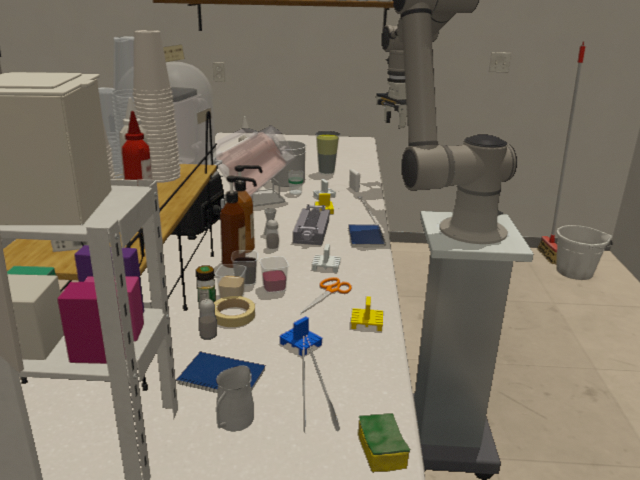

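The scene view has two bare-metal gauges, at (288,248) and (493,322). The blue one (188,197) and the yellow ones (182,237) and (437,300) are look-alikes. The cradle is at about (385,270). I'll enlarge these to tell which gauge is longer.

```bash
cat > h.py <<'E'
import numpy as np, cv2
from cell import *
def ray(m,u,v):
    f=240/np.tan(np.radians(m["vfov"]/2)); T=m["world_to_cam"]; R=T[:3,:3]; o=-R.T@T[:3,3]
    return o, R.T@np.array([(u-m["cx"])/f,-(v-m["cy"])/f,-1])
def hit(m,u,v,z):
    o,d=ray(m,u,v); return (o+d*(z-o[2])/d[2])
def proj(m,P):
    f=240/np.tan(np.radians(m["vfov"]/2)); T=m["world_to_cam"]; c=T[:3,:3]@np.array(P)+T[:3,3]
    return m["cx"]+f*c[0]/-c[2], m["cy"]-f*c[1]/-c[2]
E
python3 - <<'E'
from h import *
for n,u,v in(("scene",288,248),("scene",493,322),("scene",385,270),("side",327,262),("side",324,188),("side",312,224)):
    print(n,u,v,hit(camera_model(n),u,v,.03).round(3))
a=cv2.imread("pics/scene0.png");b=cv2.imread("pics/side0.png")
c=lambda i,u,v,w,h,s:cv2.resize(i[v:v+h,u:u+w],None,fx=s,fy=s,interpolation=cv2.INTER_CUBIC)
top=np.hstack([c(a,260,225,57,43,7)[:300,:400],c(a,465,300,57,43,7)[:300,:400]])
bot=np.hstack([c(a,340,235,100,75,4),c(b,280,170,80,60,5)])
cv2.imwrite("pics/crop1.png",np.vstack([top[:300,:800] if top.shape[1]>=800 else cv2.copyMakeBorder(top,0,0,0,800-top.shape[1],0),bot]))
E
```

```text
scene 288 248 [0.454 0.296 0.03 ]
scene 493 322 [ 0.479 -0.269  0.03 ]
scene 385 270 [0.51  0.032 0.03 ]
side 327 262 [0.459 0.34  0.03 ]
side 324 188 [ 0.494 -0.265  0.03 ]
side 312 224 [0.517 0.079 0.03 ]
```

View pics/crop1.png

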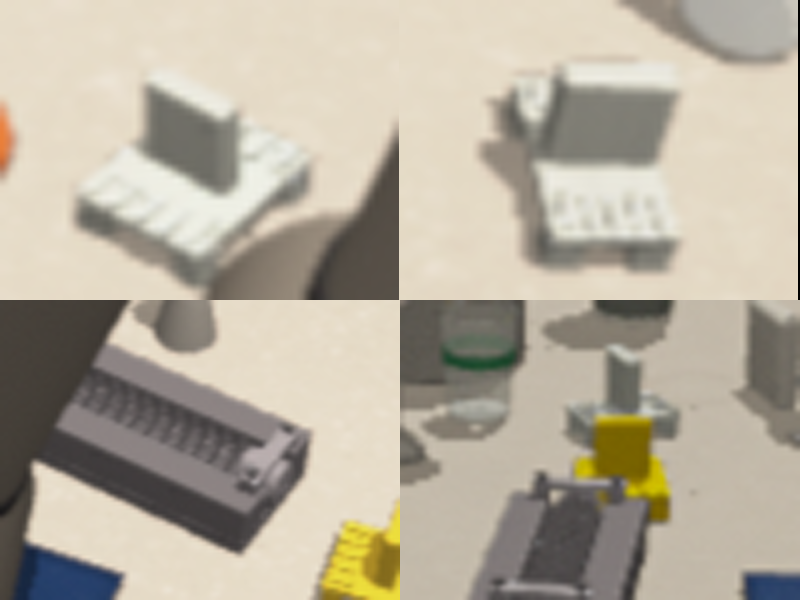

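The top-left crop, scene (288,248), has a plate clearly longer than its tab, so it is the coarse gauge. In the top-right one, scene (493,322), the tab is nearly as long as the plate, so that is the fine decoy. Next I'll work out pose estimates.

```bash
python3 - <<'E'
from h import *
m=camera_model("scene")
q=lambda u,v,z:hit(m,260+u/7-.43,225+v/7-.43,z)[:2]
L,F,R=q(78,195,.02),q(205,250,.02),q(308,160,.02)
a,b=q(150,70,.062),q(238,112,.062)
print(L,F,R,"LF",np.linalg.norm(L-F),"FR",np.linalg.norm(F-R),"c",(L+R)/2,"tab",np.linalg.norm(a-b),(a+b)/2)
yw=lambda p,q:np.degrees(np.arctan2(*(q-p)[::-1]))
print(yw(L,F),yw(F,R),yw(a,b))
c=lambda u,v,z:hit(m,340+u/4-.4,235+(v-300)/4-.4,z)[:2]
# cradle top: right-front corner (242,520), right-back (308,430), front-left part (35,440)
A,B,C=c(242,515,.04),c(310,432,.04),c(38,440,.04)
print(A,B,C,np.linalg.norm(A-B),yw(C,A),yw(A,B))
E
```

```text
[0.42364674 0.33276182] [0.42219955 0.27386827] [0.48667432 0.26640652] LF 0.058911325457268134 FR 0.06490510788250094 c [0.45516053 0.29958417] tab 0.04225575432692135 [0.45826761 0.30047119]
-91.40764302881854 -6.601550580533557 -94.95071001749763
[ 0.4589243  -0.03299529] [ 0.55096031 -0.04043069] [0.4537591  0.10914785] 0.09233586470080589 -87.91890086479405 -4.618779559504749
```

Request:
{"op": "step_arm", "data": {"commands": [[1, 4, 1, 0.5, 0, 0, 0.11], [1, 8, 2, 1, 0, 0, 0.22], [1, 11, 4, 1.5, 0, 0, 0.33], [1, 14, 6.5, 2, 0, 0, 0.44], [1, 17, 9, 2, 0, 0, 0.55]]}}

```text
time: 0.52
tool_pos: [0.4091, -0.3773, 0.2472]
tool_rot: [3.141, 0.0, 1.025]
contact_force: [1.4, -0.2, 0.6]
opening: 0.0915
grip_force: 0.0
```

Request:
{"op": "step_arm", "data": {"commands": [[1, 2, 3.5, 0, 0, 0, 0.11], [1, 4, 7, 0, 0, 0, 0.22], [1, 6, 10.5, 0, 0, 0, 0.33], [1, 6.5, 14.5, 0, 0, 0, 0.44], [1, 7, 18.5, 0, 0, 0, 0.5]]}}

```text
time: 0.93
tool_pos: [0.478, -0.1911, 0.246]
tool_rot: [-3.141, -0.001, 1.526]
contact_force: [1.1, -0.3, -1.3]
opening: 0.0918
grip_force: 0.0
```

Request:
{"op": "step_arm", "data": {"commands": [[1, 0, 4, 0, 0, 0, 0], [1, 0, 8, 0, 0, 0, 0], [1, 0, 12, 0, 0, 0, 0], [1, -0.5, 16, 0, 0, 0, 0], [1, -1, 20, 0, 0, 0, 0]]}}

```text
time: 1.35
tool_pos: [0.467, 0.0088, 0.2464]
tool_rot: [-3.141, -0.0, 1.52]
contact_force: [0.8, 1.6, 0.1]
opening: 0.0916
grip_force: 0.0
```

Request:
{"op": "step_arm", "data": {"commands": [[1, 0, 4, 0, 0, 0, 0], [1, 0, 8, 0, 0, 0, 0], [1, 0, 12, 0, 0, 0, 0], [1, -0.5, 16, 0, 0, 0, 0], [1, -1, 20, 0, 0, 0, 0]]}}

```text
time: 1.77
tool_pos: [0.457, 0.2088, 0.2465]
tool_rot: [-3.141, 0.0, 1.52]
contact_force: [1.9, -0.2, -0.2]
opening: 0.0915
grip_force: 0.0
```

```bash
python3 - <<'E'
from h import *
m=camera_model("wrist")
cv2.imwrite("pics/wrist1.png",cv2.cvtColor(read_camera("wrist"),cv2.COLOR_RGB2BGR)); np.save("w1.npy",m,allow_pickle=True)
T=m["world_to_cam"];R=T[:3,:3];print(-R.T@T[:3,3],"axis",-R[2],"x",R[0],m["vfov"])
a=read_camera("scene");b=read_camera("side")
for n,i in(("scene1",a),("side1",b)):cv2.imwrite(f"pics/{n}.png",cv2.cvtColor(i,cv2.COLOR_RGB2BGR))
E
```

```text
[0.46217652 0.29342951 0.40518759] axis [-0.01585244 -0.31055046 -0.9504247 ] x [ 9.98761410e-01 -4.97542466e-02 -4.01506048e-04] 65.70646984690485
```

View pics/wrist1.png

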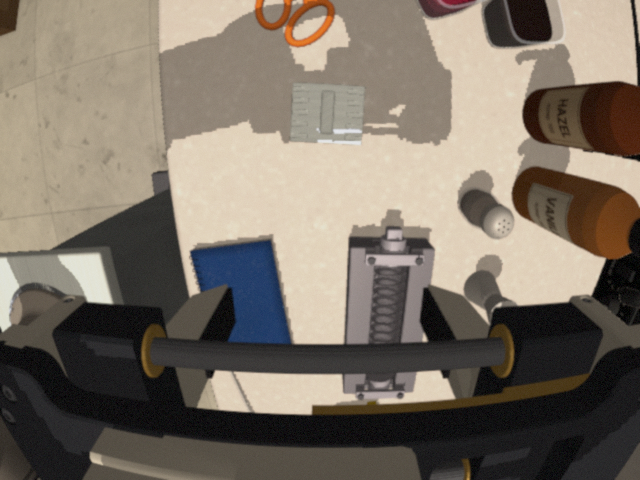

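The wrist view shows the coarse gauge at (327,113) and the whole cradle, from about (350,237) to (433,397), with the thread visible. I'll enlarge both.

```bash
python3 - <<'E'
import cv2,numpy as np
a=cv2.imread("pics/wrist1.png")
c=lambda u,v,w,h,s:cv2.resize(a[v:v+h,u:u+w],None,fx=s,fy=s,interpolation=cv2.INTER_CUBIC)
g=c(280,75,100,75,4); k=c(340,225,100,150,4)
g=cv2.copyMakeBorder(g,0,300,0,0,0)
cv2.imwrite("pics/crop2.png",np.hstack([g,k]))
E
```

```text
(no output)
```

View pics/crop2.png

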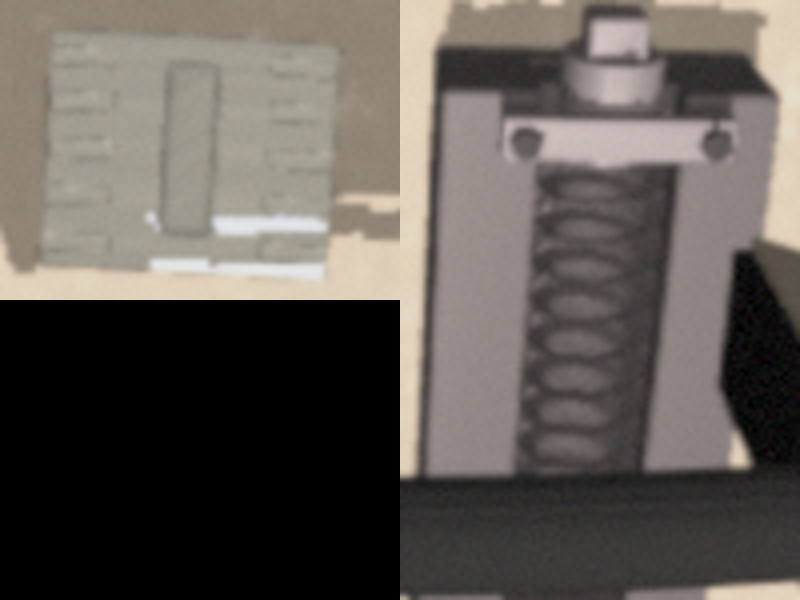

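```bash
cat >> h.py <<'E'
def whit(m,u,v,z):
    f=240/np.tan(np.radians(m["vfov"]/2)); T=m["world_to_cam"]; R=T[:3,:3]; o=-R.T@T[:3,3]
    x,y=u-m["cx"],v-m["cy"]; r=np.hypot(x,y); t=r/f
    d=R.T@np.array([np.sin(t)*x/r,-np.sin(t)*y/r,-np.cos(t)]); return (o+d*(z-o[2])/d[2])[:2]
yw=lambda p,q:np.degrees(np.arctan2(*(q-p)[::-1]))
E
python3 - <<'E'
from h import *
m=np.load("w1.npy",allow_pickle=True).item()
h=.375
g=lambda x,y,z:whit(m,280+x/4-h,75+y/4-h,z)
k=lambda x,y,z:whit(m,340+(x-400)/4-h,225+y/4-h,z)
P=[g(*p,.02) for p in((52,33),(340,48),(325,278),(40,262))]
T=[g(*p,.062) for p in((170,62),(217,64),(212,236),(163,233))]
for Q in(P,T):
    print("c",sum(Q)/4,"sides",[round(np.linalg.norm(Q[i]-Q[i-1])*1e3,1) for i in range(4)],"yaw x",yw((Q[0]+Q[1]),(Q[2]+Q[3])),"yaw y",yw(Q[0]+Q[3],Q[1]+Q[2]))
A,B=k(443,93,.04),k(777,97,.04);C=k(425,475,.04);D=k(722,385,.04)
print("cradle",A,B,np.linalg.norm(A-B),"yaws",yw(A,B),yw(A,C),yw(B,D))
i=[k(*p,.04) for p in((525,200),(515,470),(676,200),(643,470))];print("inner",i,yw(i[0],i[1]),yw(i[2],i[3]))
s=k(620,142,.057);print("strap mid",s)
for y,x in((190,597),(226,594),(267,592),(306,588),(342,584),(378,581),(412,578),(445,576)):print(k(x,y,.05).round(4))
E
```

```text
c [0.46225608 0.30356121] sides [np.float64(59.7), np.float64(73.2), np.float64(60.1), np.float64(73.4)] yaw x -96.15528599945227 yaw y -6.019461247182799
c [0.46258258 0.30357652] sides [np.float64(39.6), np.float64(10.6), np.float64(39.8), np.float64(11.2)] yaw x -94.81410609587212 yaw y -5.89443488667441
cradle [0.4797921  0.16457933] [0.56977468 0.15874483] 0.09017153087492555 yaws -3.709884267296001 -93.95245157278312 -97.15081038168069
inner [array([0.50101213, 0.13299426]), array([0.49807941, 0.04611522]), array([0.54254325, 0.13046418]), array([0.53639462, 0.04292477])] -91.93336410110156 -94.01776609508146
strap mid [0.52369826 0.15507556]
[0.519  0.1391]
[0.5183 0.1288]
[0.518  0.1167]
[0.517 0.105]
[0.5161 0.0938]
[0.5155 0.0824]
[0.5149 0.0713]
[0.5145 0.0602]
```

Request:
{"op": "step_arm", "data": {"commands": [[0.6, 0.2, 4, 0, 0, 0, -0.02], [0.5, 0.4, 8, -2, 0, 0, -0.04], [0.5, 0.55, 9.5, -6, 0, 0, -0.054], [0.5, 0.55, 9.5, -10, 0, 0, -0.054], [0.5, 0.55, 9.5, -13, 0, 0, -0.054]]}}

```text
time: 2.33
tool_pos: [0.4625, 0.3011, 0.1137]
tool_rot: [-3.14, 0.002, 1.466]
contact_force: [-0.8, -0.6, -0.9]
opening: 0.0632
grip_force: 0.0
```

```bash
python3 - <<'E'
from h import *
m=camera_model("wrist");s=observe()
i=cv2.cvtColor(read_camera("wrist"),cv2.COLOR_RGB2BGR);cv2.imwrite("pics/wrist2.png",i);np.save("w2.npy",m,allow_pickle=True);print(s["tool_pos"],s["tool_rot"],s["contact_force"],s["opening"])
E
```

```text
[0.46251419 0.30112804 0.11374878] [-3.13981203e+00  1.58036671e-03  1.46632049e+00] [-0.83465358 -0.61451414 -0.94801399] 0.0632015239193047
```

View pics/wrist2.png

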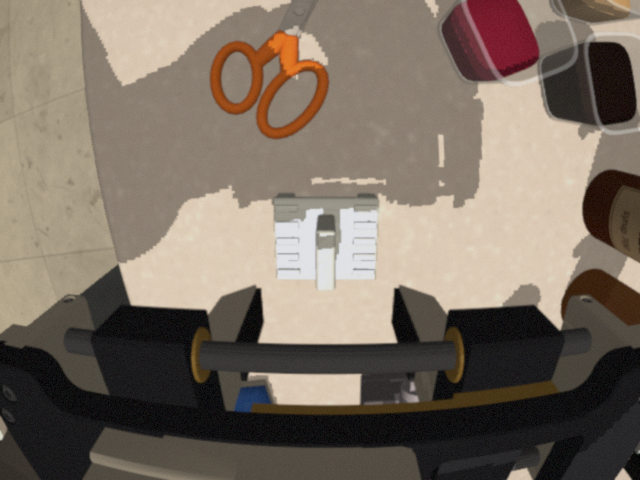

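The gauge lies squarely between the fingers. Its plate corners are near (275,197), (378,197), (376,279) and (276,279).

```bash
python3 - <<'E'
from h import *
m=np.load("w2.npy",allow_pickle=True).item()
P=[whit(m,u,v,.02) for u,v in((275,201),(378,201),(376,279),(276,279))]
print(P,sum(P)/4,[np.linalg.norm(P[i]-P[i-1]) for i in range(4)])
print("tab front top",whit(m,325,289,.062),"back top",whit(m,326,213,.062))
E
```

```text
[array([0.43016472, 0.33557804]), array([0.5016459 , 0.32819087]), array([0.4965697 , 0.26910856]), array([0.42219076, 0.27673494])] [0.46264277 0.3024031 ] [np.float64(0.059380929831415005), np.float64(0.07186187992064255), np.float64(0.059299973824298594), np.float64(0.07476889233230703)]
tab front top [0.46024898 0.28504621] back top [0.46595938 0.33358253]
```

Request:
{"op": "step_arm", "data": {"commands": [[0.45, 0, 0, -3, 0, 0, 0], [0.4, 0, 0, -6, 0, 0, 0], [0.35, 0, 0, -8, 0, 0, 0], [0.35, 0, 0, -8, 0, 0, 0], [0.35, 0, 0, -8, 0, 0, 0]]}}

```text
time: 2.8
tool_pos: [0.4637, 0.3007, 0.0371]
tool_rot: [-3.141, 0.001, 1.464]
contact_force: [-0.3, 0.7, 0.1]
opening: 0.0329
grip_force: 0.0
```

Request:
{"op": "step_arm", "data": {"commands": [[0.35, 0, 0.3, -1.1, 0, 0, 0], [0.35, 0, 0.3, -1.1, 0, 0, 0], [0, 0, 0.3, -1.1, 0, 0, 0], [0, 0, 0.3, -1.1, 0, 0, 0], [0, 0, 0.3, -1.1, 0, 0, 0]], "grip_force": 25}}

```text
time: 3.22
tool_pos: [0.4636, 0.3051, 0.0265]
tool_rot: [3.14, -0.001, 1.466]
contact_force: [-0.7, -0.6, 0.5]
opening: 0.0165
grip_force: 0.0
```

Request:
{"op": "step_arm", "data": {"commands": [[0, 0, 0, 0, 0, 0, 0], [0, 0, 0, 0, 0, 0, 0], [0, 0, 0, 0, 0, 0, 0]]}}

```text
time: 3.47
tool_pos: [0.4633, 0.305, 0.0264]
tool_rot: [3.141, -0.0, 1.466]
contact_force: [-1.1, -1.9, 6.2]
opening: 0.0117
grip_force: 25.0
```

Request:
{"op": "step_arm", "data": {"commands": [[0, 0, 0, 2, 0, 0, 0], [0, 0, 0, 5, 0, 0, 0], [0, 0, 0, 9, 0, 0, 0], [0, 0.5, -2, 13, 0, 0, 0.02], [0, 1, -6, 16, 0, 0, 0.035]]}}

```text
time: 3.88
tool_pos: [0.4728, 0.2558, 0.1817]
tool_rot: [3.138, -0.003, 1.505]
contact_force: [2.2, 0.1, -1.3]
opening: 0.0121
grip_force: 25.0
```

Request:
{"op": "step_arm", "data": {"commands": [[0, 1, -4, 2, 0, 0, 0], [0, 2, -8, 2, 0, 0, 0], [0, 3, -12, 2, 0, 0, 0], [0, 4, -16, 2, 0, 0, 0], [0, 4.5, -19.5, 2, 0, 0, 0]]}}

```text
time: 4.3
tool_pos: [0.5174, 0.0566, 0.1985]
tool_rot: [3.141, 0.0, 1.501]
contact_force: [0.7, 0.3, -1.2]
opening: 0.0121
grip_force: 25.0
```

Request:
{"op": "step_arm", "data": {"commands": [[0, 0, -3, 0, 0, 0, 0], [0, 0, -6, 0, 0, 0, 0], [0, 0, -7, 0, 0, 0, 0], [0, 0, -7, 0, 0, 0, 0], [0, 0, -7, 0, 0, 0, 0]]}}

```text
time: 4.72
tool_pos: [0.5168, -0.011, 0.1983]
tool_rot: [-3.141, -0.001, 1.499]
contact_force: [0.4, -0.1, -1.9]
opening: 0.0123
grip_force: 25.0
```

```bash
python3 - <<'E'
from h import *
m=camera_model("wrist");s=observe()
i=cv2.cvtColor(read_camera("wrist"),cv2.COLOR_RGB2BGR);cv2.imwrite("pics/wrist3.png",i);np.save("w3.npy",m,allow_pickle=True);print(s["tool_pos"],s["tool_rot"],s["contact_force"],s["opening"],s["time"])
cv2.imwrite("pics/crop3.png",cv2.resize(i[40:340,200:520],None,fx=1.875,fy=1.875,interpolation=cv2.INTER_CUBIC))
E
```

```text
[ 0.51683241 -0.01095275  0.19826904] [-3.14100620e+00 -6.20620412e-04  1.49942198e+00] [ 0.4262614  -0.10190039 -1.90597031] 0.01231925762791441 4.7167
```

View pics/crop3.png

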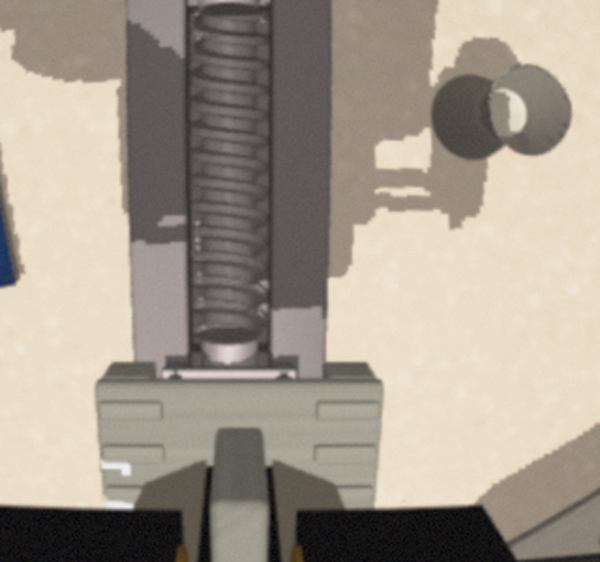

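The cradle, its thread and the held gauge are all in view. The outer edges run from crop (125,0)–(133,370) on the left to (330,0)–(325,370) on the right. I'll take edge fits and a crest brightness profile by code.

```bash
python3 - <<'E'
from h import *
from scipy.optimize import curve_fit
m=np.load("w3.npy",allow_pickle=True).item()
k=lambda x,y,z:whit(m,200+(x+.5)/1.875-.5,40+(y+.5)/1.875-.5,z)
L=[k(125,5,.04),k(133,350,.04)];R=[k(331,5,.04),k(325,350,.04)];
l=[k(187,100,.04),k(188,340,.04)];r=[k(272,100,.04),k(271,340,.04)]
for n,e in zip("LRlr",(L,R,l,r)):print(n,e,yw(e[1],e[0])-180)
P=[k(98,385,.1984-.0064+0.0),k(382,380,.192)];print("plate front corners",P,np.linalg.norm(P[0]-P[1]),yw(*P))
# profile
g=cv2.cvtColor(cv2.imread("pics/wrist3.png"),cv2.COLOR_BGR2GRAY).astype(np.float32)
f=240/np.tan(np.radians(m["vfov"]/2));T=m["world_to_cam"]
def wp(X):
    c=T[:3,:3]@X+T[:3,3]; t=np.arccos(-c[2]/np.linalg.norm(c)); p=np.array([c[0],-c[1]]);p/=np.linalg.norm(p);return m["cx"]+f*t*p[0],m["cy"]+f*t*p[1]
c0=(L[0]+L[1]+R[0]+R[1])/4; a=np.radians(-93.8+180); d=np.array([np.cos(a),np.sin(a)])
ys=np.arange(.0,.14,.0005)
for w in(-4,0,4):
    pr=[]
    for y in ys:
        q=c0+d*(y-c0[1])/d[1]+np.array([w*1e-3,0]); u,v=wp(np.array([*q,.05])); pr.append(cv2.getRectSubPix(g,(1,1),(u,v))[0,0])
    pr=np.array(pr);sel=(ys>.02)&(ys<.12)
    b=pr[sel]-np.polyval(np.polyfit(ys[sel],pr[sel],3),ys[sel])
    best=[]
    for p in np.arange(.0105,.0135,.0001):
        z=(b*np.exp(2j*np.pi*ys[sel]/p)).sum(); best.append((abs(z),p,(np.angle(z)/(2*np.pi)*p)%p))
    B=max(best);pk=[round(B[2]+B[1]*n,4) for n in range(3,9)];print(w,"pitch",B[1],"bright peaks y",pk)
    z=(b*np.exp(2j*np.pi*ys[sel]/.012)).sum();print("  12mm phase",round((np.angle(z)/(2*np.pi)*12)%12,2))
print("c0",c0)
E
```

```text
L [array([0.4776045 , 0.14829546]), array([ 0.46682123, -0.01320711])] -93.81987603855572
R [array([0.56953542, 0.14130222]), array([ 0.55802813, -0.01962979])] -94.08991977610626
l [array([0.50227216, 0.10089214]), array([ 0.49356449, -0.01023459])] -94.48042718374074
r [array([0.54002077, 0.09810464]), array([ 0.5326256 , -0.01298995])] -93.80835847070968
plate front corners [array([0.484003  , 0.01982735]), array([0.55591951, 0.0161321 ])] 0.07201138599973911 -2.94141404284572
-4 pitch 0.011599999999999994 bright peaks y [np.float64(0.0451), np.float64(0.0567), np.float64(0.0683), np.float64(0.0799), np.float64(0.0915), np.float64(0.1031)]
  12mm phase 7.68
0 pitch 0.011399999999999995 bright peaks y [np.float64(0.0443), np.float64(0.0557), np.float64(0.0671), np.float64(0.0785), np.float64(0.0899), np.float64(0.1013)]
  12mm phase 6.38
4 pitch 0.011499999999999995 bright peaks y [np.float64(0.0432), np.float64(0.0547), np.float64(0.0662), np.float64(0.0777), np.float64(0.0892), np.float64(0.1007)]
  12mm phase 5.76
c0 [0.51799732 0.0641902 ]
```

Request:
{"op": "step_arm", "data": {"commands": [[0, 0, 3, 0, 0, 0, 0], [0, 0.1, 6, -2, 0, 0, 0], [0, 0.1, 7.5, -5, 0, 0, 0], [0, 0.1, 7.5, -8, 0, 0, 0], [0, 0.1, 7.5, -10.5, 0, 0, 0]]}}

```text
time: 5.18
tool_pos: [0.517, 0.067, 0.092]
tool_rot: [-3.141, -0.0, 1.505]
contact_force: [0.1, 0.3, -0.7]
opening: 0.0119
grip_force: 25.0
```

Request:
{"op": "step_arm", "data": {"commands": [[0, 0, 0, -0.5, 0, 0, 0], [0, 0, 0, -0.9, 0, 0, 0], [0, 0, 0, -1.1, 0, 0, 0], [0, 0, 0, -1.1, 0, 0, 0], [0, 0, 0, -1.1, 0, 0, 0]]}}

```text
time: 5.6
tool_pos: [0.519, 0.064, 0.084]
tool_rot: [3.139, -0.0, 1.501]
contact_force: [-0.4, 0.4, -2.0]
opening: 0.0121
grip_force: 25.0
```

Request:
{"op": "step_arm", "data": {"commands": [[0, -0.1, 0, -0.3, 0, 0, 0], [0, -0.1, 0, -0.6, 0, 0, 0], [0, -0.1, 0, -0.8, 0, 0, 0], [0, -0.1, 0, -1, 0, 0, 0], [0, -0.1, 0, -1, 0, 0, 0]]}}

```text
time: 6.02
tool_pos: [0.5167, 0.0638, 0.0722]
tool_rot: [-3.141, 0.0, 1.501]
contact_force: [0.0, -0.3, -2.5]
opening: 0.0118
grip_force: 25.0
```

Request:
{"op": "step_arm", "data": {"commands": [[0, 0, 0, -0.1, 0, 0, 0], [0, 0, 0, -0.2, 0, 0, 0], [0, 0, 0, -0.25, 0, 0, 0], [0, 0, 0, -0.25, 0, 0, 0]]}}

```text
time: 6.35
tool_pos: [0.5172, 0.0639, 0.0709]
tool_rot: [3.141, 0.0, 1.501]
contact_force: [-2.6, -0.8, 6.1]
opening: 0.0117
grip_force: 25.0
```

Request:
{"op": "step_arm", "data": {"commands": [[0, 0, -0.08, 0, 0, 0, 0], [0, -0.01, -0.15, 0, 0, 0, 0], [0, -0.01, -0.15, 0, 0, 0, 0], [0, -0.01, -0.15, 0, 0, 0, 0]]}}

```text
time: 6.68
tool_pos: [0.5168, 0.0623, 0.0699]
tool_rot: [-3.141, 0.0, 1.501]
contact_force: [-0.1, 0.5, -1.8]
opening: 0.0117
grip_force: 25.0
```

Request:
{"op": "step_arm", "data": {"commands": [[0, 0, -0.08, 0, 0, 0, 0], [0, -0.01, -0.15, 0, 0, 0, 0], [0, -0.01, -0.15, 0, 0, 0, 0], [0, -0.01, -0.15, 0, 0, 0, 0]]}}

```text
time: 7.02
tool_pos: [0.5168, 0.0608, 0.0699]
tool_rot: [-3.141, 0.0, 1.501]
contact_force: [-0.3, -0.7, -2.1]
opening: 0.0118
grip_force: 25.0
```

Request:
{"op": "step_arm", "data": {"commands": [[0, 0.1, 0.07, 0, 0, 0, 0], [0, 0.1, 0.07, -0.1, 0, 0, 0], [0, 0.1, 0.07, -0.2, 0, 0, 0], [0, 0.1, 0.07, -0.2, 0, 0, 0]]}}

```text
time: 7.35
tool_pos: [0.5177, 0.0616, 0.0678]
tool_rot: [-3.141, 0.0, 1.501]
contact_force: [-0.5, -0.1, -2.7]
opening: 0.0119
grip_force: 25.0
```

Request:
{"op": "step_arm", "data": {"commands": [[0, 0, 0, -0.05, 0, 0, 0], [0, 0, 0, -0.1, 0, 0, 0], [0, 0, 0, -0.15, 0, 0, 0], [0, 0, 0, -0.15, 0, 0, 0]]}}

```text
time: 7.68
tool_pos: [0.5178, 0.0616, 0.0665]
tool_rot: [-3.141, 0.0, 1.501]
contact_force: [-0.3, 0.6, -1.7]
opening: 0.0122
grip_force: 25.0
```

Request:
{"op": "step_arm", "data": {"commands": [[0, 0, 0, -0.04, 0, 0, 0], [0, 0, 0, -0.08, 0, 0, 0], [0, 0, 0, -0.08, 0, 0, 0], [0, 0, 0, -0.08, 0, 0, 0]]}}

```text
time: 8.02
tool_pos: [0.5179, 0.0616, 0.0664]
tool_rot: [3.141, 0.0, 1.501]
contact_force: [-2.3, 0.1, 4.7]
opening: 0.012
grip_force: 25.0
```

Request:
{"op": "step_arm", "data": {"commands": [[0, 0, 0, -0.04, 0, 0, 0], [0, 0, 0, -0.04, 0, 0, 0], [0, 0, 0, -0.04, 0, 0, 0], [0, 0, 0, -0.04, 0, 0, 0], [0, 0, 0, -0.04, 0, 0, 0]]}}

```text
time: 8.43
tool_pos: [0.5178, 0.0616, 0.0663]
tool_rot: [3.141, 0.0, 1.501]
contact_force: [-3.7, -1.0, 8.6]
opening: 0.0118
grip_force: 25.0
```

Request:
{"op": "step_arm", "data": {"commands": [[0, 0, 0, 0, 0, 0, 0], [0, 0, 0, 0, 0, 0, 0], [0, 0, 0, 0, 0, 0, 0], [0, 0, 0, 0, 0, 0, 0], [0, 0, 0, 0, 0, 0, 0]]}}

```text
time: 8.85
tool_pos: [0.5178, 0.0616, 0.0663]
tool_rot: [3.141, 0.0, 1.501]
contact_force: [-3.3, -0.9, 9.6]
opening: 0.0117
grip_force: 25.0
```

Firm bottom at TCP z = 66.3 mm, against 66.4 expected when home and 71 on the crests, with about 9 N of press. Next I relax, open and back off.

Request:
{"op": "step_arm", "data": {"commands": [[0, 0, 0, 0.1, 0, 0, 0], [0, 0, 0, 0.11, 0, 0, 0], [0.2, 0, 0, 0.11, 0, 0, 0], [0.35, 0, 0, 0.11, 0, 0, 0], [0.35, 0, 0, 0.11, 0, 0, 0]]}}

```text
time: 9.27
tool_pos: [0.5179, 0.0616, 0.0664]
tool_rot: [3.141, 0.0, 1.501]
contact_force: [0.6, 0.1, -0.4]
opening: 0.0269
grip_force: 0.0
```

Request:
{"op": "step_arm", "data": {"commands": [[0.35, 0, 0, 0, 0, 0, 0], [0.35, 0, 0, 0, 0, 0, 0], [0.35, 0, 0, 0, 0, 0, 0]]}}

```text
time: 9.52
tool_pos: [0.5179, 0.0616, 0.0664]
tool_rot: [3.141, 0.0, 1.501]
contact_force: [0.2, -1.1, -0.4]
opening: 0.0319
grip_force: 0.0
```

Request:
{"op": "step_arm", "data": {"commands": [[0.35, 0, 0, 1, 0, 0, 0], [0.35, 0, 0, 3, 0, 0, 0], [0.35, 0, 0, 6, 0, 0, 0], [0.35, 0, 0, 10, 0, 0, 0], [0.35, 0, -2, 13, 0, 0, 0]]}}

```text
time: 9.93
tool_pos: [0.518, 0.0436, 0.1998]
tool_rot: [3.139, -0.001, 1.503]
contact_force: [1.7, 0.7, 0.1]
opening: 0.0322
grip_force: 0.0
```

Request:
{"op": "step_arm", "data": {"commands": [[0.35, 0, -3, 0, 0, 0, 0], [0.35, 0, -6, 0, 0, 0, 0], [0.35, 0, -8, 0, 0, 0, 0], [0.35, 0, -8, 0, 0, 0, 0], [0.35, 0, -8, 0, 0, 0, 0]]}}

```text
time: 10.35
tool_pos: [0.5178, -0.0391, 0.1971]
tool_rot: [3.141, -0.0, 1.499]
contact_force: [-1.2, 0.5, 0.1]
opening: 0.0324
grip_force: 0.0
```

```bash
python3 - <<'E'
from h import *
m=camera_model("wrist");s=observe()
i=cv2.cvtColor(read_camera("wrist"),cv2.COLOR_RGB2BGR);np.save("w4.npy",m,allow_pickle=True);print(s["tool_pos"],s["time"])
j=cv2.cvtColor(read_camera("side"),cv2.COLOR_RGB2BGR)
A=cv2.resize(i[40:340,240:440],None,fx=2,fy=2,interpolation=cv2.INTER_CUBIC)
B=cv2.resize(j[165:265,260:360],None,fx=4,fy=4,interpolation=cv2.INTER_CUBIC)
cv2.imwrite("pics/final.png",np.hstack([A,cv2.copyMakeBorder(B,0,200,0,0,0)]))
E
```

```text
[ 0.51778736 -0.0391324   0.19710943] 10.35
```

View pics/final.png

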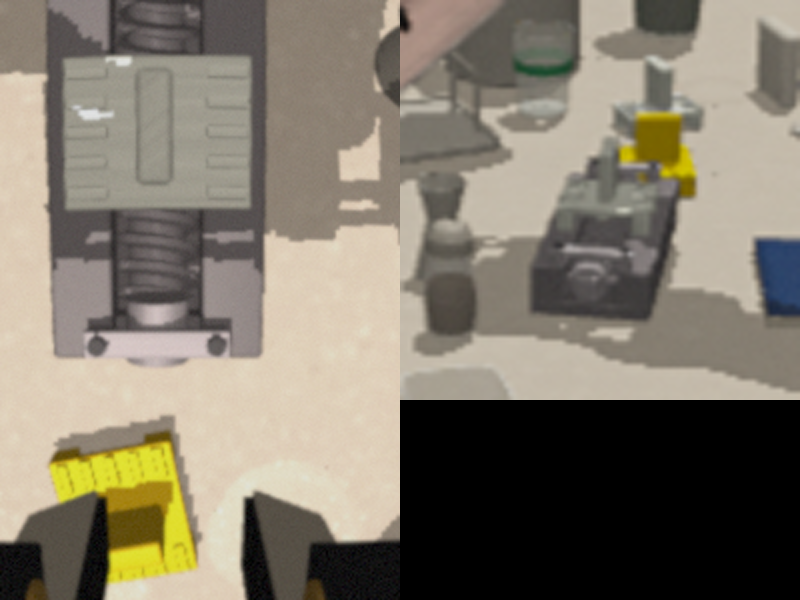

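The gauge sits centred (157,133 against a cradle axis of about 156), square to the cradle and flat on the lands. The other gauges and the bystanders haven't moved.

```bash
python3 -c "
from cell import *
print(hand_in())"
```

```text
the job is handed in; nothing more can be done
None
```

The coarse gauge is seated in the thread, pressed down with about 9 N to confirm it sits flat, and left there in line with the spindle; I handed the job in at about 10.5 s of the 43 s allowed.

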